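Index the adapter carousel to the yellow bin

ROBOT

A 6-joint arm with a two-finger parallel gripper is mounted at the origin on the work surface. World frame = base frame: x ahead of the robot, y to its left, z up, the work surface at z = 0. Lengths are in m, angles in rad, forces in N, time in s.
With the tool pointing down it reaches from about 0.375 to 0.825 m from the base axis. Payload 5.5 kg.
Tool frame: the origin (TCP) lies between the finger pads; the fingertips stand ctrl.nose_length ahead of it and the grasp point (between the pads) lies 2 mm behind it (ctrl.nose_length is the distance from the TCP to the fingertips, in m); z points along the fingers, y is the direction in which the jaws open and shut (so a half turn about z gives the same grasp; the last joint's range is limited). The gripper opens to 85 mm and grips with 20 to 120 N. Pads are 22 mm wide; open, the fingers measure 114 mm over their backs; the gripper's body (76 mm by 85 mm) begins 54 mm behind the grasp point. The pads swing forward as they close: fully open they stand 13 mm farther back than shut.
Start: joints at [-1.307, 0.314, -0.047, 1.21, 0, 1.571], TCP at [0.156, -0.579, 0.226] pointing down, gripper open.
Joint ranges: [-2.67, 2.67], [-0.69, 1.73], [-1.03, 1.25], [-2.08, 2.16], [-1.42, 1.45], [-3.14, 3.14]. Speed limits (rad/s): [2.39, 2.39, 3.01, 3.14, 3.14, 3.14].

INTERFACE

Orientations are given as a unit quaternion [x, y, z, w].
In Python, from bench import ctrl gives the robot as it stands.
- The arm moves only by the tool send_rows, never from a script. Its argument "plan" is a list that holds one entry, the list of rows, each a list of 4 numbers: the shift along the tool's x, y, z in mm, then the turn about the tool's z in rad. A call has exactly 5 rows; each row is the pose to reach, as a shift and turn from the pose measured when the call began, along the tool's axes at that moment; what a row does not reach only later rows make up. A row lasts 1/10 s, in which the tool goes at most 50 mm and 8.59 degrees, less where a joint would pass 70% of its speed; a pose out of reach is approached as far as the arm can. A call with a gripper value outside its range is refused whole. "claw" is the opening, from 0 (shut) to 1 (fully open), set as the call begins (left out, the last holds). The fingers move at their own pace and stop on an object; "force" is the grip in N (left out, the last holds). Time passes only in rows, so rows that repeat a pose let the fingers close, or fill a call up. It gives the time, the measured TCP pose, the force and the opening at its end, in the units of the state.
- ctrl.read_state(): the state, without advancing time (a new reading comes with each control period).
- ctrl.capture(name): name is "scene" or "top"; returns a dict with "frame" (400x640x3 uint8, blue, green, red), "fx", "fy", "cx", "cy" (pixels), "extrinsics" (4x4, takes a point from camera to world coordinates). Camera axes: x right, y up, looking along -z (the intrinsics and any distortion apply to the point x, -y, -z); pixel columns grow to the right and rows downward; lengths in m; the calibration is good to about 2 mm. A picture is of the moment at which its call begins. There is no depth.
- ctrl.sign_off(): hands the job in, once; it reports no verdict.
The state is a dict: "time": time; "joint_pos": joint angles; "joint_velocities": joint speeds; "effort": joint torques, N m; "position": TCP position; "ee_rot": TCP orientation; "wrist_force": force on the tool from outside, world axes, zero at the start; "moment": the same for the moment, N m; "opening": finger opening in m.
Only numpy, scipy, OpenCV 4.12 (cv2) and the standard library are available. Lean on these libraries where they do the work, as an engineer would, in place of code of your own. Each camera call takes 0.05 s, during which the arm holds its last target. There are 200 camera calls.

TASK

On the desk stand two revolving six-bin organisers that click from bin to bin. Turn the dark one exactly one click clockwise, seen from above, so that its yellow bin comes to rest at the white pointer on its base, and let go. Leave the white organiser and the potted plant as they are.

Things in the scene. Friction and masses are not known exactly. Their poses are not given: they have to be found in the camera images.
- adapter_turret (a joint): Angle (rad) of the dark organiser's 200 mm platter, growing clockwise seen from above; at first settled at 0. One click is 1.047; a sprung detent (about 0.1 N m) pulls it to the nearest click from anywhere between. Black base with white pointer, 106 mm radius, is fixed. At 0 the yellow bin is one click anticlockwise of the pointer. Six 46 mm bins 71 mm from the axis, rims 74 mm above the desk.
- adapter_grip (a point): Centre of the aluminium grip bar on top of the dark organiser, on its vertical turning axis, 117 mm above the desk. The bar turns with the platter: 70 mm long along this point's x axis, 14 mm thick along its y, 36 mm high (99 to 135 mm above the desk). At joint 0 the pointer tab (100 to 144 mm from the axis, 23 mm high) lies in its -x direction.
- note_bin (a point): Centre of the mouth of the pink bin on the white organiser, which is to be left alone: same sizes and clicks as the dark one, but white, with a pink grip bar, top at 135 mm. The point is 74 mm above the desk; that organiser's turning axis is 71 mm from it along this point's -x axis (level).
- plant: Small green plant in a loose black pot, 76 mm across and about 125 mm high with its leaves; origin at the centre of its underside, z axis up.

How it is judged:
By the outcome, as a careful person would: the job done as asked, in the order asked, and still so for the second after the job is handed in, with the robot touching nothing.
It also fails if it takes over 32 s, if anything falls off the work surface, if the arm or the gripper's body presses on something with over 40 N, if the wrist force passes 120 N, or if a joint passes its speed limit or range.

## Working session

There is one attempt and no reset: what is moved stays moved. The work goes in short steps, Python scripts to look and compute and a tool call to move; the robot and the scene stay as the last step left them, time stands still between calls to the robot, and variables do not carry over. Pictures are saved under pics/ and viewed, about 8 in all and at most 12, crops included, and the job is handed in when it is done.

Besides the shell and the picture viewer there is one more tool, called after ">>>" by a JSON object that holds its "fn" and its "kwargs", one argument or row to a line. send_rows: Moves the arm, as the interface text tells. Its arguments: {"type":"object","properties":{"plan":{"type":"array"},"claw":{"type":"number"},"force":{"type":"number"}},"required":["plan"]}

```bash
mkdir -p pics; ls; python3 - <<'E'
from bench import ctrl
import cv2
s=ctrl.read_state(); print(s, ctrl.nose_length)
for n in("scene","top"):
    c=ctrl.capture(n); cv2.imwrite(f"pics/{n}0.png",c["frame"]); print(n,{k:v for k,v in c.items() if k!="frame"})
E
```

```text
pics
{'time': 0.0, 'joint_pos': array([-1.30701412e+00,  3.14280664e-01, -4.81153152e-02,  1.21017120e+00,
        3.55574815e-06,  1.57080195e+00]), 'joint_velocities': array([ 0.00044309,  0.00047155, -0.00091162,  0.00027755,  0.00106633,
        0.00042504]), 'effort': array([-1.27604577e-03, -5.39584529e+01,  3.39753377e+01,  1.88524736e-02,
       -2.47010812e-04,  2.57313854e-05]), 'position': array([ 0.15628565, -0.57866931,  0.22558592]), 'ee_rot': array([ 9.91314951e-01,  1.31506216e-01, -1.14681667e-04, -8.77970209e-04]), 'wrist_force': array([ 0.55282145,  0.19223705, -0.10901841]), 'moment': array([ 0.00500463,  0.04566122, -0.02625515]), 'opening': 0.08558040415546408} 0.017
scene {'fx': 369.48450062532464, 'fy': 369.48450062532464, 'cx': 312.88291840137305, 'cy': 196.95562385226634, 'extrinsics': array([[ 0.76191925, -0.54863653,  0.34420489,  0.82403419],
       [ 0.64766679,  0.64327202, -0.40832443, -0.26821876],
       [ 0.00260432,  0.53404032,  0.845455  ,  0.66209906],
       [ 0.        ,  0.        ,  0.        ,  1.        ]])}
top {'fx': 372.38847549061137, 'fy': 372.38847549061137, 'cx': 314.4201318601004, 'cy': 201.52570649548707, 'extrinsics': array([[-0.00298008,  0.99044677, -0.1378634 ,  0.48478146],
       [-0.99923883, -0.00831174, -0.03811402, -0.02029032],
       [-0.03889579,  0.13764488,  0.98971764,  0.88575149],
       [ 0.        ,  0.        ,  0.        ,  1.        ]])}
```

View pics/scene0.png

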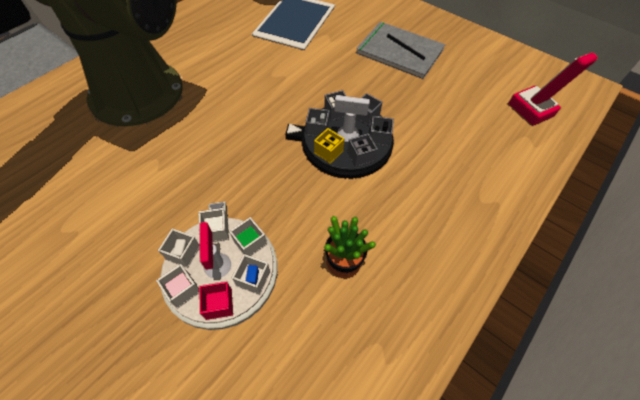

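View pics/top0.png

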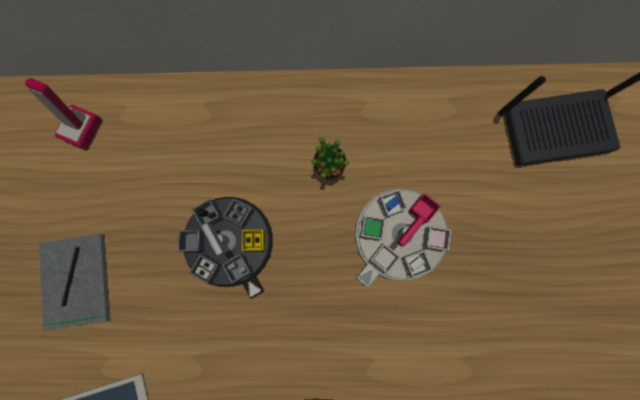

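The scene view shows the dark organiser near (348,135), with its bar near (350,105) and the pointer at (295,131). In the top view it sits near (226,240), with the bar running from about (203,218) to (226,258), yellow at (253,240) and the pointer at (253,287). I'll enlarge both crops to measure the bar.

```bash
python3 - <<'E'
import cv2,numpy as np
a=cv2.imread("pics/top0.png")[185:305,165:285]; b=cv2.imread("pics/scene0.png")[80:180,280:400]
a=cv2.resize(a,(400*1,400),interpolation=cv2.INTER_CUBIC); b=cv2.resize(b,(400,333),interpolation=cv2.INTER_CUBIC)
b=cv2.copyMakeBorder(b,0,67,0,0,cv2.BORDER_CONSTANT); cv2.imwrite("pics/crop0.png",np.hstack([a,b]))
E
```

```text
(no output)
```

View pics/crop0.png

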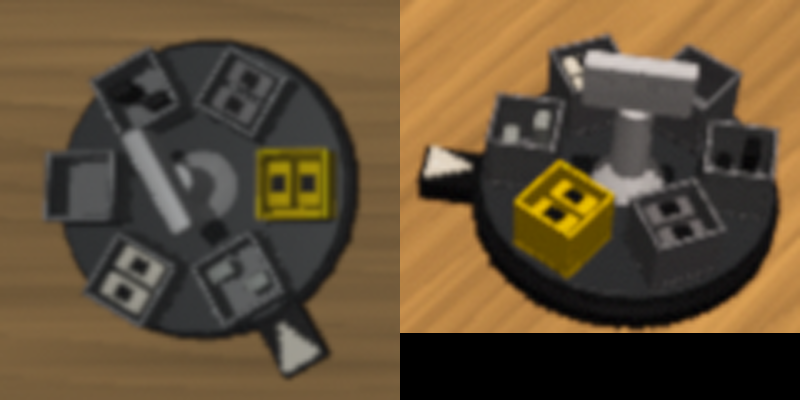

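The crop shows the bar's top face clearly. In the top crop its ends are at (131,131) and (183,228). In the scene crop they are at (586,56) and (697,70), with the left end nearer the pointer. Next I'll triangulate them.

```bash
cat > h.py <<'E'
import numpy as np
from bench import ctrl
def ray(c,u,v):
    E=c["extrinsics"]; d=E[:3,:3]@np.array([(u-c["cx"])/c["fx"],-(v-c["cy"])/c["fy"],-1]); return E[:3,3],d/np.linalg.norm(d)
def plane(c,u,v,z):
    o,d=ray(c,u,v); return o+d*(z-o[2])/d[2]
def tri(r1,r2):
    A=[];b=[]
    for o,d in(r1,r2):
        P=np.eye(3)-np.outer(d,d);A.append(P);b.append(P@o)
    p=np.linalg.lstsq(np.vstack(A),np.hstack(b),rcond=None)[0]
    return p,[np.linalg.norm(P@p-q)*1e3 for P,q in zip(A,b)]
E
python3 - <<'E'
from h import *
import cv2
np.set_printoptions(precision=4,suppress=True)
t=ctrl.capture("top");s=ctrl.capture("scene")
T=[(204.3,224.3),(219.9,253.4)];S=[(369.1,101),(335.8,97)]
for a,b in zip(T,S): print("bar end",*tri(ray(t,*a),ray(s,*b)),plane(t,*a,.135))
e=[plane(t,*a,.135) for a in T]; print("mid",(e[0]+e[1])/2, "len",np.linalg.norm(e[0]-e[1]),"ang x(+)",np.arctan2(*(e[0]-e[1])[[1,0]]))
# dark base/platter in top: dark mask
h=cv2.cvtColor(t["frame"],cv2.COLOR_BGR2HSV)
y=cv2.inRange(h,(20,150,60),(35,255,255)); m=cv2.moments(y); u,v=m["m10"]/m["m00"],m["m01"]/m["m00"]; print("yellow",u,v,plane(t,u,v,.074))
p=(165+296/3.333,185+352/3.333); print("pointer",plane(t,*p,.023))
tp=ctrl.read_state()["position"];print(tp)
# platter circle centre by eye in crop ~ (210,190), low surface
print("platter c",plane(t,165+212/3.333,185+188/3.333,.02))
g=cv2.inRange(h,(40,80,20),(85,255,255)); g[:, :290]=0; g[:,350:]=0; m=cv2.moments(g); print("plant",plane(t,m["m10"]/m["m00"],m["m01"]/m["m00"],.1))
print("white axis",plane(t,403,235,.02))
E
```

```text
bar end [0.5454 0.2358 0.1326] [np.float64(1.3082683078839465), np.float64(1.3082683078837274)] [0.5443 0.2339 0.135 ]
bar end [0.4862 0.2019 0.1315] [np.float64(1.327339529492382), np.float64(1.3273395294927297)] [0.4853 0.1998 0.135 ]
mid [0.5148 0.2169 0.135 ] len 0.06815144900173402 ang x(+) 0.5243659230839848
yellow 254.2632696390658 239.0063694267516 [0.5162 0.1428 0.074 ]
pointer [0.4011 0.1518 0.023 ]
[ 0.1564 -0.5789  0.226 ]
platter c [0.513  0.2139 0.02  ]
plant [ 0.6907 -0.0215  0.1   ]
white axis [ 0.526  -0.1905  0.02  ]
```

>>> {"fn": "send_rows", "kwargs": {
  "plan": [
    [[35, -23, 0, -0.05], [75, -49, 0, -0.1], [115, -75, 0, -0.15], [155, -101, 0, -0.2], [185, -120, 0, -0.26]]
  ],
  "claw": 1
}}

```text
time: 0.7
position: [0.3049, -0.4126, 0.226]
ee_rot: [0.965, 0.26, 0.0, -0.001]
wrist_force: [0.8, -0.5, -1.0]
opening: 0.0856
```

```bash
cat >> h.py <<'E'
from scipy.spatial.transform import Rotation as R
def go(target,yaw):
    s=ctrl.read_state(); M=R.from_quat(s["ee_rot"]); m=M.as_matrix(); ya=np.arctan2(m[1,0],m[0,0])
    d=M.inv().apply(np.array(target)-s["position"])*1e3
    print("t",s["time"],"pos",s["position"].round(4),"yaw",ya.round(3),"q",s["joint_pos"].round(2),"F",s["wrist_force"].round(1),"op",s["opening"].round(4))
    print("shift mm",d.round(1),"turn",-(yaw-ya))
E
python3 -c "
from h import *
go([.514,.2165,.20],.524)"
```

```text
Traceback (most recent call last):
  File "h.py", line 17, in go
    print("t",s["time"],"pos",s["position"].round(4),"yaw",ya.round(3),"q",s["joint_pos"].round(2),"F",s["wrist_force"].round(1),"op",s["opening"].round(4))
                                                                                                                                      ^^^^^^^^^^^^^^^^^^
AttributeError: 'float' object has no attribute 'round'
```

```bash
sed -i 's/s\["opening"\].round(4)/round(s["opening"],4)/' h.py
python3 -c "
from h import *
go([.514,.2165,.20],.524)"
```

```text
t 0.7 pos [ 0.3049 -0.4126  0.226 ] yaw 0.527 q [-0.94  0.15 -0.25  1.17  0.    1.68] F [ 0.8 -0.5 -1. ] op 0.0856
shift mm [ 497.1 -438.5   27. ] turn 0.0029688323853221954
```

>>> {"fn": "send_rows", "kwargs": {
  "plan": [
    [[25, -22, 0, -0.14], [50, -44, 0, -0.28], [75, -66, 0, -0.42], [100, -88, 0, -0.56], [125, -110, 0, -0.7]]
  ]
}}

```text
time: 1.2
position: [0.3577, -0.2533, 0.2262]
ee_rot: [0.816, 0.578, 0.0, -0.001]
wrist_force: [0.5, 0.7, -0.0]
opening: 0.0854
```

```bash
python3 -c "
from h import *
go([.514,.2165,.20],.524)"
```

```text
t 1.2 pos [ 0.3577 -0.2533  0.2262] yaw 1.233 q [-0.62  0.01 -0.41  1.15  0.    1.29] F [ 0.5  0.7 -0. ] op 0.0854
shift mm [495.   -8.4  27. ] turn 0.7085793830165734
```

>>> {"fn": "send_rows", "kwargs": {
  "plan": [
    [[30, 0, 0, -0.14], [60, -1, 0, -0.28], [90, -2, 0, -0.42], [120, -2, 0, -0.56], [150, -3, 0, -0.7]]
  ]
}}

```text
time: 1.7
position: [0.4048, -0.1096, 0.2265]
ee_rot: [0.566, 0.824, 0.001, -0.0]
wrist_force: [0.9, 0.1, 0.4]
opening: 0.0856
```

```bash
python3 -c "
from h import *
go([.514,.2165,.20],.524)"
```

```text
t 1.7 pos [ 0.4048 -0.1096  0.2265] yaw 1.938 q [-0.27 -0.03 -0.45  1.15  0.    0.94] F [0.9 0.1 0.4] op 0.0856
shift mm [265.1 219.   27.1] turn 1.4142921187004451
```

Remaining turn −1.73.

>>> {"fn": "send_rows", "kwargs": {
  "plan": [
    [[24, 20, 0, -0.14], [48, 40, 0, -0.28], [72, 60, 0, -0.42], [96, 80, 0, -0.56], [120, 99, 0, -0.7]]
  ]
}}

```text
time: 2.2
position: [0.4543, 0.0393, 0.2267]
ee_rot: [0.246, 0.969, 0.001, -0.0]
wrist_force: [0.9, -0.4, -0.3]
opening: 0.0849
```

```bash
python3 -c "
from h import *
go([.514,.2165,.20],.524)"
```

```text
t 2.2 pos [0.4543 0.0393 0.2267] yaw 2.644 q [ 0.09  0.04 -0.37  1.15  0.    0.58] F [ 0.9 -0.4 -0.3] op 0.0849
shift mm [ 32.1 184.1  27. ] turn 2.120305584728781
```

>>> {"fn": "send_rows", "kwargs": {
  "plan": [
    [[6, 36, 0, -0.14], [12, 74, 0, -0.28], [19, 110, 0, -0.42], [26, 147, 0, -0.56], [32, 184, 0, -0.7]]
  ]
}}

```text
time: 2.7
position: [0.5141, 0.2179, 0.2269]
ee_rot: [-0.104, 0.995, 0.001, 0.0]
wrist_force: [0.0, 0.2, 0.1]
opening: 0.0859
```

```bash
python3 -c "
from h import *
go([.514,.2165,.20],.524-2*np.pi+np.pi)"
```

```text
t 2.7 pos [0.5141 0.2179 0.2269] yaw -2.933 q [ 0.4   0.23 -0.15  1.18  0.    0.19] F [0.  0.2 0.1] op 0.0859
shift mm [ 0.4 -1.3 26.9] turn -0.31524465709854255
```

>>> {"fn": "send_rows", "kwargs": {
  "plan": [
    [[0, 0, 10, -0.1], [0, -1, 25, -0.21], [0, -1, 40, -0.315], [0, -1, 50, -0.315], [0, -1, 50, -0.315]]
  ]
}}

```text
time: 3.2
position: [0.5131, 0.2165, 0.1753]
ee_rot: [-0.258, 0.966, 0.0, -0.001]
wrist_force: [0.4, -0.3, 0.6]
opening: 0.0852
```

```bash
python3 - <<'E'
from h import *
import cv2
go([.514,.2165,.117],.524-np.pi)
b=ctrl.capture("scene")["frame"][60:190,270:410]; a=ctrl.capture("top")["frame"][180:310,155:295]
cv2.imwrite("pics/near.png",np.hstack([cv2.resize(x,(400,371),interpolation=cv2.INTER_CUBIC) for x in(a,b)]))
E
```

```text
t 3.2 pos [0.5131 0.2165 0.1753] yaw -2.62 q [ 0.4   0.26 -0.24  1.08  0.   -0.12] F [ 0.4 -0.3  0.6] op 0.0852
shift mm [-0.9 -0.5 58.3] turn -0.002681497339276362
```

View pics/near.png

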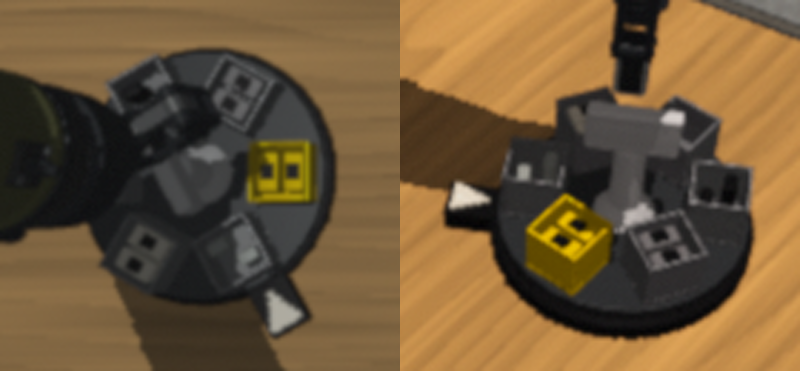

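The scene crop shows the finger at (632,80), centred over the bar, which runs from 583 to 685. The top crop shows the jaws straddling the bar, so I'm going down.

>>> {"fn": "send_rows", "kwargs": {
  "plan": [
    [[-0.5, -0.5, 15, 0], [-1, -0.5, 30, 0], [-1, -0.5, 45, 0], [-1, -0.5, 56, 0], [-1, -0.5, 56, 0]]
  ]
}}

```text
time: 3.8
position: [0.5148, 0.2166, 0.1203]
ee_rot: [-0.258, 0.966, 0.001, -0.001]
wrist_force: [-0.3, 0.7, -1.3]
opening: 0.085
```

>>> {"fn": "send_rows", "kwargs": {
  "plan": [
    [[0, 0, 0, 0], [0, 0, 0, 0], [0, 0, 0, 0], [0, 0, 0, 0], [0, 0, 0, 0]]
  ],
  "claw": 0.3,
  "force": 20
}}

```text
time: 4.3
position: [0.515, 0.2167, 0.1206]
ee_rot: [-0.258, 0.966, 0.001, -0.0]
wrist_force: [0.8, -0.4, 0.8]
opening: 0.0257
```

>>> {"fn": "send_rows", "kwargs": {
  "plan": [
    [[0, 0, 0, 0], [0, 0, 0, 0], [0, 0, 0, 0], [0, 0, 0, 0], [0, 0, 0, 0]]
  ],
  "claw": 0,
  "force": 20
}}

```text
time: 4.8
position: [0.5143, 0.218, 0.1208]
ee_rot: [-0.258, 0.966, 0.002, -0.001]
wrist_force: [-3.0, 3.7, 2.2]
opening: 0.0135
```

```bash
python3 - <<'E'
from h import *
go([.514,.2165,.119],.524-np.pi-1.047)
print(ctrl.read_state()["moment"])
E
```

```text
t 4.8 pos [0.5143 0.218  0.1208] yaw -2.62 q [ 0.4   0.3  -0.31  0.96  0.   -0.12] F [-3.   3.7  2.2] op 0.0135
shift mm [ 1.  -1.1  1.8] turn 1.0450011382838116
[0.79814563 0.65202634 0.10214911]
```

>>> {"fn": "send_rows", "kwargs": {
  "plan": [
    [[0, 0, 0, 0.08], [0, 0, 0, 0.18], [0, 0, 0, 0.28], [0, 0, 0, 0.38], [0, 0, 0, 0.46]]
  ],
  "force": 40
}}

```text
time: 5.3
position: [0.514, 0.2188, 0.1209]
ee_rot: [-0.029, 1.0, 0.003, -0.001]
wrist_force: [-1.7, 2.6, 0.4]
opening: 0.0125
```

```bash
python3 - <<'E'
from h import *
go([.514,.218,.1205],.524-np.pi-1.047)
print(ctrl.read_state()["moment"])
E
```

```text
t 5.3 pos [0.514  0.2188 0.1209] yaw -3.083 q [ 0.4   0.3  -0.31  0.96  0.01  0.34] F [-1.7  2.6  0.4] op 0.0125
shift mm [ 0.  -0.8  0.4] turn 0.5819469641418458
[0.61690715 0.313149   0.11368632]
```

>>> {"fn": "send_rows", "kwargs": {
  "plan": [
    [[0, 0, 0, 0.12], [0, 0, 0, 0.24], [0, 0, 0, 0.36], [0, 0, 0, 0.47], [0, 0, 0, 0.58]]
  ]
}}

```text
time: 5.8
position: [0.5142, 0.2198, 0.1209]
ee_rot: [0.26, 0.966, 0.003, -0.002]
wrist_force: [0.4, 3.8, -2.3]
opening: 0.0126
```

>>> {"fn": "send_rows", "kwargs": {
  "plan": [
    [[0, 0, 0, 0], [0, 0, 0, 0], [0, 0, 0, 0], [0, 0, 0, 0], [0, 0, 0, 0]]
  ]
}}

```text
time: 6.3
position: [0.5142, 0.2198, 0.1209]
ee_rot: [0.259, 0.966, 0.003, -0.002]
wrist_force: [0.2, 0.6, -0.5]
opening: 0.0121
```

```bash
python3 - <<'E'
from h import *
import cv2
go([.514,.218,.1205],.524-np.pi-1.047+2*np.pi)
print(ctrl.read_state()["moment"])
b=ctrl.capture("scene")["frame"][60:190,270:410]; a=ctrl.capture("top")["frame"][180:310,155:295]
cv2.imwrite("pics/turned.png",np.hstack([cv2.resize(x,(400,371),interpolation=cv2.INTER_CUBIC) for x in(a,b)]))
E
```

```text
t 6.3 pos [0.5142 0.2198 0.1209] yaw 2.617 q [ 0.4   0.3  -0.31  0.96  0.01  0.92] F [ 0.2  0.6 -0.5] op 0.0121
shift mm [-0.7 -1.7  0.4] turn -0.0014768284724926417
[0.23907175 0.04330253 0.0907549 ]
```

View pics/turned.png

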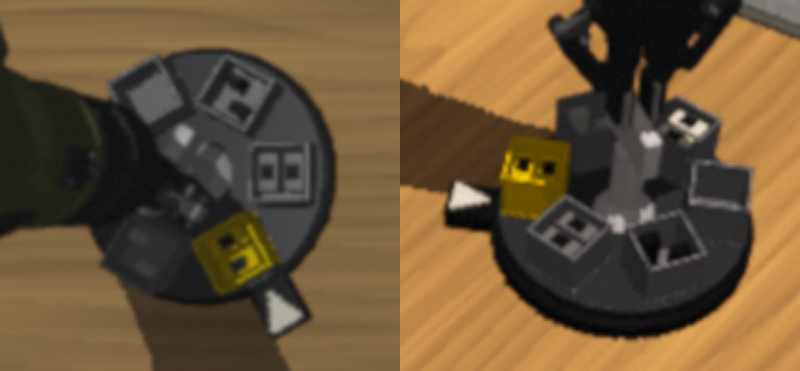

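Both views show the yellow bin at the pointer: top crop (238,252) next to the pointer at (282,312), scene crop (535,175) next to the pointer at (467,197). Now I'll open the jaws and back straight up.

>>> {"fn": "send_rows", "kwargs": {
  "plan": [
    [[0, 0, 0, 0], [0, 0, 0, 0], [0, 0, 0, 0], [0, 0, 0, 0], [0, 0, 0, 0]]
  ],
  "claw": 1
}}

```text
time: 6.9
position: [0.5142, 0.2198, 0.121]
ee_rot: [0.259, 0.966, 0.003, -0.002]
wrist_force: [0.0, -0.7, -0.6]
opening: 0.0835
```

>>> {"fn": "send_rows", "kwargs": {
  "plan": [
    [[0, 0, -10, 0], [0, 0, -30, 0], [0, 0, -55, 0], [0, 0, -85, 0], [0, 0, -110, 0]]
  ]
}}

```text
time: 7.4
position: [0.5147, 0.2191, 0.2333]
ee_rot: [0.259, 0.966, 0.003, -0.001]
wrist_force: [0.4, -0.7, -0.1]
opening: 0.0855
```

```bash
python3 - <<'E'
from h import *
go([.43,0.0,.23],2.617)
E
```

```text
t 7.4 pos [0.5147 0.2191 0.2333] yaw 2.617 q [ 0.4   0.23 -0.14  1.2   0.01  0.92] F [ 0.4 -0.7 -0.1] op 0.0855
shift mm [ -36.4 -232.     1.8] turn -0.00022148306960767528
```

Moving aside so the top camera can see the organiser.

>>> {"fn": "send_rows", "kwargs": {
  "plan": [
    [[-6, -35, 0, 0], [-13, -80, 0, 0], [-20, -125, 0, 0], [-27, -170, 0, 0], [-33, -205, 0, 0]]
  ]
}}

```text
time: 7.9
position: [0.4394, 0.0233, 0.2329]
ee_rot: [0.26, 0.966, 0.003, -0.001]
wrist_force: [0.1, 0.1, 0.4]
opening: 0.0853
```

```bash
python3 - <<'E'
from h import *
import cv2
go([.43,0.0,.23],2.617)
t=ctrl.capture("top"); h=cv2.cvtColor(t["frame"],cv2.COLOR_BGR2HSV)
y=cv2.inRange(h,(20,150,60),(35,255,255)); m=cv2.moments(y); p=plane(t,m["m10"]/m["m00"],m["m01"]/m["m00"],.074)
print("yellow",p, "angle",np.degrees(np.arctan2(p[1]-.2175,p[0]-.514)))
o=cv2.imread("pics/top0.png"); d=cv2.absdiff(o,t["frame"])
print("diff white",d[185:290,350:455].mean(),"plant",d[135:190,305:355].mean())
cv2.imwrite("pics/final.png",t["frame"])
E
```

```text
t 7.9 pos [0.4394 0.0233 0.2329] yaw 2.616 q [ 0.05  0.01 -0.39  1.17  0.01  0.57] F [0.1 0.1 0.4] op 0.0853
shift mm [ -3.5 -24.9   2.7] turn -0.0005960121454431366
yellow [ 0.68040323 -0.04002397  0.074     ] angle -57.13083088204884
diff white 10.596946334089191 plant 7.120121212121212
```

View pics/final.png

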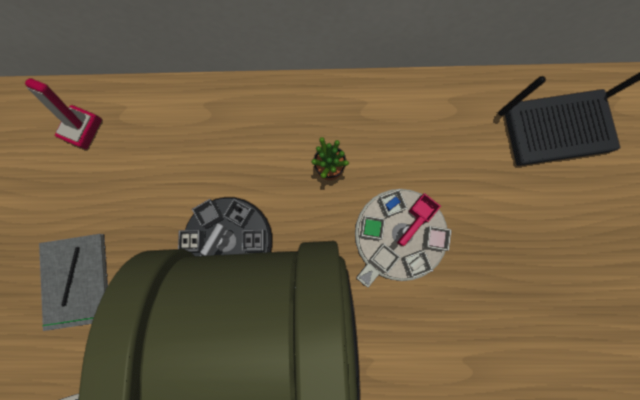

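The arm hides the yellow bin in the top view. The white organiser and the plant look unchanged. I'll move farther off and check both views.

>>> {"fn": "send_rows", "kwargs": {
  "plan": [
    [[0, -40, 0, 0], [0, -85, 0, 0], [0, -130, 0, 0], [0, -170, 0, 0], [0, -200, 0, 0]]
  ]
}}

```text
time: 8.45
position: [0.3357, -0.1546, 0.2333]
ee_rot: [0.261, 0.965, 0.001, -0.001]
wrist_force: [0.5, -0.4, 0.6]
opening: 0.0856
```

```bash
python3 - <<'E'
from h import *
import cv2
go([.43,0.0,.23],2.617)
t=ctrl.capture("top");s=ctrl.capture("scene")
o=cv2.imread("pics/top0.png")
def yel(f):
    y=cv2.inRange(cv2.cvtColor(f,cv2.COLOR_BGR2HSV),(20,150,60),(35,255,255)); y[:180]=0; y[:,:180]=0;y[:,285:]=0
    m=cv2.moments(y); p=plane(t,m["m10"]/m["m00"],m["m01"]/m["m00"],.074); return p,np.degrees(np.arctan2(p[1]-.2175,p[0]-.514))
print(yel(o),yel(t["frame"]))
cv2.imwrite("pics/final2.png",np.hstack([cv2.resize(x,(400,400),interpolation=cv2.INTER_CUBIC) for x in(t["frame"][180:310,155:285],s["frame"][80:340,140:400])]))
E
```

```text
t 8.45 pos [ 0.3357 -0.1546  0.2333] yaw 2.613 q [-0.43 -0.13 -0.52  1.18  0.    0.1 ] F [ 0.5 -0.4  0.6] op 0.0856
shift mm [ -3.4 181.    3.7] turn -0.004459656563503334
(array([0.51405339, 0.14526961, 0.074     ]), np.float64(-89.95765027404377)) (array([0.45406545, 0.17958581, 0.074     ]), np.float64(-147.68283599059197))
```

View pics/final2.png

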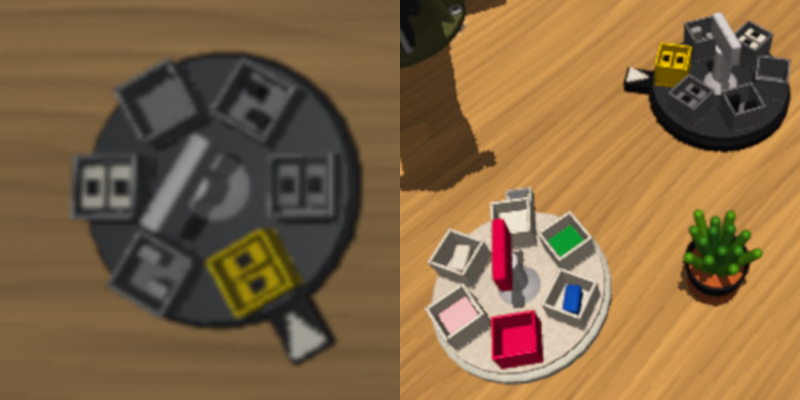

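The yellow bin rests at the pointer (top crop (253,272), pointer (303,335)). The white organiser and the plant stand as before, and the arm is clear.

```bash
python3 -c "
from bench import ctrl
print(ctrl.sign_off())"
```

```text
the job is handed in; nothing more can be done
None
```

I turned the dark organiser one click clockwise by its grip bar, and its yellow bin now rests at the white pointer. I then opened the jaws, backed straight up, moved the arm clear and handed the job in at about 8.5 s of the 32 s.

- **Click:** after release the yellow bin's bearing about the axis had gone from −90° to −147.7°. That is 57.7° against the expected 60°; I put the difference down to side faces in the colour mask and rough centre estimates. The final pictures show the bin at the pointer.
- **Forces:** the wrist-force readings I took stayed under about 6 N.
- **White organiser and plant:** they look unchanged in the final pictures. The pixel difference from the first picture was not zero (about 11 for the white organiser, 7 for the plant). I did not trace the cause, but neither shows any visible shift.
- **Readings that were off:** the bar's top triangulated to 132 mm against the stated 135 mm. The grip opening read 12 to 13.5 mm on the 14 mm bar.
- **Hidden bin:** my first check after release failed because the arm covered the yellow bin in the top view, so I moved the arm farther off and repeated it.

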